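Feed a sample cylinder down the rocker chute

TASK

Pick the thick steel sample cylinder with a neck at each end out of its saddle and lay it crosswise on the outer half of the level rocker tray (the half towards the white intake box), then let go and move away. Its own weight must tip the tray so that it rolls down the ramp and comes to rest against the intake box, with the empty tray swung back level.

Things in the scene. Friction and masses are not known exactly. Their poses are not given: they have to be found in the camera images.
- flask_center (a point): Centre of the sample cylinder: steel, lying on its side, round body 40 mm diameter, 60 long, a 14 mm neck 16 mm long at both ends; about 0.32 kg. Local x runs along it. It starts in one of three alike grey saddles, centre 39 mm above the bench, its middle 40 mm free for fingers down to 8 mm above the bench. The other saddles hold a slim necked cylinder (26 mm) and a short neckless one.
- tray_seat (a point): Where to lay it: on the tray floor's upper face, mid-width, 60 mm outward of the pivot, 80 mm above the bench when level. Moves with the tray. Local y points down the chute to the intake box, x lies across it (lay the cylinder along x), z up. 150 mm wide inside, walls 14 mm high, floor ending open 50 mm beyond this point. The cylinder tips it if its centre is 40 to 95 mm past the pivot.
- tray (a joint): Tilt of the rocker tray, rad: 0 level (its rest, held there by the steel counterweight behind the pivot), 0.30 tipped fully down towards the ramp. It swings freely, lightly damped, and returns to 0 by itself when empty. Tipped, its open end lies at the head of a fixed ramp that slopes down to the intake box.
- ramp_rest (a point): Where the cylinder's centre comes to rest: at the foot of the fixed ramp (164 mm wide), against the dark rubber face of the white intake box (200 x 110 mm, 100 high), mid-width; 106 mm from the seat point along local y, 51 mm above the bench. Axes as those of the level tray.
Not all that is in view belongs to the job. What is shaped like the part that bears flask_center but brown or purple is not meant.

How it is judged (in metres and radians):
On the way:
1. the cylinder, let go, rides on the tipped tray (value of joint tray above 0.15 rad and y of flask_center in the frame of tray_seat between -0.05 and 0.07 m and x of flask_center in the frame of tray_seat between -0.045 and 0.045 m and z of flask_center in the frame of tray_seat below 0.028 m and contact force between flask and the fingers below 0.3 N), for 0.04 s.
At the end, for the whole second after the job is handed in: The thick sample cylinder lies still at the foot of the ramp, its centre within 45 mm of the resting point, and the empty tray is back level (tilt under 0.05 rad) (distance between flask_center and ramp_rest below 0.045 m and linear speed of flask below 0.03 m/s and value of joint tray below 0.05 rad); the robot touches nothing.
It also fails if it takes over 32 s, if anything falls off the work surface, if the arm or the gripper's body presses on something with over 40 N, if the wrist force passes 120 N, or if a joint passes its speed limit or range.

ROBOT

A 6-joint arm with a two-finger parallel gripper is mounted at the origin on the work surface. World frame = base frame: x ahead of the robot, y to its left, z up, the work surface at z = 0. Lengths are in mm, angles in rad, forces in N, time in s.
With the tool pointing down it reaches from about 350 to 775 mm from the base axis. Payload 7.3 kg.
Tool frame: the origin (TCP) lies at the very end of the fingers, on their centre line; the grasp point (between the pads) lies 19 mm behind it; z points along the fingers, y is the line along which they close (so a half turn about z gives the same grasp; the last joint's range is limited). The gripper opens to 92 mm and grips with 3 to 60 N. Pads are 19 mm wide; open, the fingers measure 130 mm over their backs; the gripper's body (75 mm by 190 mm) begins 47 mm behind the grasp point.
Start: joints at [-1.358, 0.342, 1.524, -0, 1.275, -0.146], TCP at [184.377, -491.579, 226.741] pointing down, gripper open.
Joint ranges: [-2.53, 2.53], [-0.77, 2.02], [0.04, 2.7], [-1, 4.14], [0.28, 2.66], [-3.11, 3.11]. Speed limits (rad/s): [2.57, 2.57, 3.14, 3.14, 3.14, 3.14].

INTERFACE

Orientations are given as [roll, pitch, yaw] about the fixed x, y, z axes, in that order (R = Rz(yaw) Ry(pitch) Rx(roll)).
In Python, from plant import * gives the robot as it stands.
- The arm moves only by the tool arm_command, never from a script. Its arguments are lists of equal length, an entry for each row: "gripper": the finger opening in mm, from 0 to 91.8; "dp": the shift along the tool's x, y, z in units of 25 mm (1.0 is 25 mm), a list of three; "twist": the turn about the tool's z in units of 5 degrees (1.0 is 5 degrees). A call has exactly 5 rows; each row shifts and turns the commanded pose from where the row before left it, along the tool's axes as they then stand; what a row does not reach is not made up. A row lasts 1/8 s, in which the tool goes at most 62.5 mm and 10.7 degrees, less where a joint would pass 70% of its speed; a pose out of reach is approached as far as the arm can. A call is refused whole if a number of a shift passes 1 or a number of a turn 1, either way. A call with a gripper value outside its range is refused whole. The fingers move at their own pace and stop on an object; the grip force is fixed at half the most. Time passes only in rows, so rows that do not move let the fingers close, or fill a call up. It gives the time, the measured TCP pose, the force, the opening and the grip force at its end, in the units of the state.
- get_obs(): the state, without advancing time (a new reading comes with each control period).
- capture(name): name is "scene" or "top" or "wrist"; returns the picture (400x640x3 uint8, red, green, blue); there is no depth.
- get_calibration(name): a dict with "mtx" (3x3 intrinsics, pixels), "dist_coeffs" ([k1, k2, p1, p2, k3] as OpenCV has them; the pictures are not rectified), "position" and "attitude" of the camera in the world; the wrist camera has in their place "mount" (4x4, takes a point from camera to tool coordinates, whose origin is the TCP and whose axes are the flange's). Camera axes: x right, y down, z forward; pixel columns grow to the right and rows downward; lengths in mm; the calibration is good to about 2 mm. A picture is of the moment at which its call begins: read the wrist's pose just before it. get_calibration takes no time and is no camera call.
- close_job(): hands the job in; it is judged then, once.
The state is a dict: "time": time; "joint_positions": joint angles; "dq": joint speeds; "tau": joint torques, N m; "tool_pos": TCP position; "tcp_rot": TCP orientation; "contact_force": force on the tool from outside, world axes, zero at the start; "moment": the same for the moment, N m; "grip_width": finger opening in mm; "finger_force": force on a finger pad.
Only numpy, scipy, OpenCV 4.12 (cv2) and the standard library are available. Lean on these libraries where they do the work, as an engineer would, in place of code of your own. Each camera call takes 0.05 s, during which the arm holds its last target. There are 200 camera calls.

## Working session

There is one attempt and no reset: what is moved stays moved. The work goes in short steps, Python scripts to look and compute and a tool call to move; the robot and the scene stay as the last step left them, time stands still between calls to the robot, and variables do not carry over. Pictures are saved under pics/ and viewed, at most 10 in all, crops included, and the job is handed in when it is done.

Besides the shell and the picture viewer there is one more tool, called after ">>>" as name([rows], argument=value, ...), one row to a line, values as JSON. arm_command: Moves the arm, as the interface text tells. Its arguments: {"type":"object","properties":{"gripper":{"type":"array"},"dp":{"type":"array"},"twist":{"type":"array"}},"required":["gripper","dp","twist"]}

```bash
mkdir -p pics; ls
python3 - <<'E'
from plant import *
import cv2
o=get_obs();print({k:o[k] for k in('time','tool_pos','tcp_rot','grip_width')})
for n in('scene','top'):
    im=capture(n);cv2.imwrite(f'pics/{n}0.png',im[:,:,::-1]);c=get_calibration(n);print(n,c)
print(get_calibration('wrist'))
E
```

```text
pics
{'time': 0.0, 'tool_pos': array([ 184.26126157, -491.15205119,  226.02911148]), 'tcp_rot': array([-3.14000601e+00, -2.22493675e-04,  3.58762618e-01]), 'grip_width': 91.85929429581147}
scene {'mtx': array([[363.81315285,   0.        , 318.86147501],
       [  0.        , 363.81315285, 201.28495307],
       [  0.        ,   0.        ,   1.        ]]), 'dist_coeffs': array([-0.03007606,  0.        ,  0.        ,  0.        ,  0.        ]), 'position': array([ 814.00181344, -668.22099149,  898.80736413]), 'attitude': array([-2.54420264,  0.01409149,  0.48599888])}
top {'mtx': array([[488.12694479,   0.        , 316.85589898],
       [  0.        , 488.12694479, 201.96875391],
       [  0.        ,   0.        ,   1.        ]]), 'dist_coeffs': array([-0.05055941,  0.        ,  0.        ,  0.        ,  0.        ]), 'position': array([ 289.90003603, -174.0751367 , 1606.0840284 ]), 'attitude': array([-2.97352716, -0.00590336, -1.54627248])}
{'mtx': array([[283.26219199,   0.        , 320.6396911 ],
       [  0.        , 283.26219199, 201.19992481],
       [  0.        ,   0.        ,   1.        ]]), 'dist_coeffs': array([0.00981812, 0.        , 0.        , 0.        , 0.        ]), 'mount': array([[ 8.95316668e-04, -9.58456781e-01, -2.85236389e-01,
         7.67583984e+01],
       [ 9.99999532e-01,  9.62308245e-04, -9.47095621e-05,
        -5.36443288e-01],
       [ 3.65260351e-04, -2.85236171e-01,  9.58457194e-01,
        -1.58315075e+02],
       [ 0.00000000e+00,  0.00000000e+00,  0.00000000e+00,
         1.00000000e+00]])}
```

View pics/top0.png

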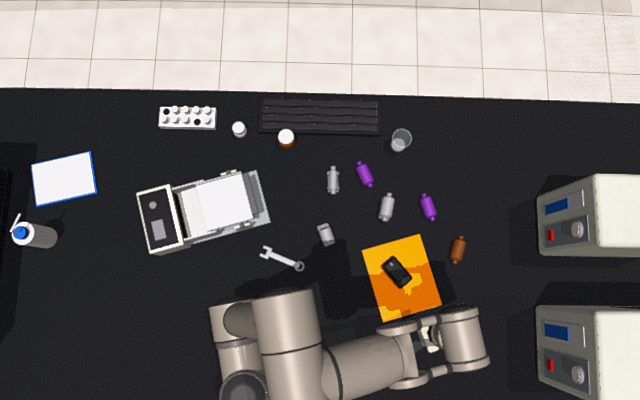

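View pics/scene0.png

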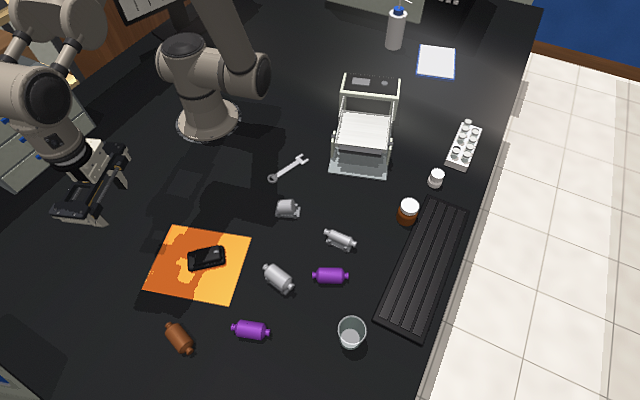

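Top view: the thick cylinder is at (387,207), the slim one at (333,180), and the short one at (325,234). The tray is the white plate at (220,202), with the intake box at (160,218). In the scene view the thick cylinder is at (278,278) and the tray at (365,135). Next I'll look at enlarged crops.

```bash
cat > h.py <<'E'
import numpy as np, cv2
from scipy.spatial.transform import Rotation as Ro
from plant import *
def ray(n,px):
    c=get_calibration(n)
    u=cv2.undistortPoints(np.float64(px).reshape(-1,1,2),c['mtx'],c['dist_coeffs']).reshape(-1,2)
    if n=='wrist':
        o=get_obs();R=Ro.from_euler('xyz',o['tcp_rot']).as_matrix();M=c['mount']
        Rc=R@M[:3,:3];p=o['tool_pos']+R@M[:3,3]
    else: Rc=Ro.from_euler('xyz',c['attitude']).as_matrix();p=c['position']
    return p,np.c_[u,np.ones(len(u))]@Rc.T
def plane(n,px,z):
    p,d=ray(n,px);return p+d*((z-p[2])/d[:,2])[:,None]
def proj(n,P):
    c=get_calibration(n);R=Ro.from_euler('xyz',c['attitude']).as_matrix()
    r=cv2.Rodrigues(R.T)[0];t=-R.T@c['position']
    return cv2.projectPoints(np.float64(P).reshape(-1,1,3),r,t,c['mtx'],c['dist_coeffs'])[0].reshape(-1,2)
E
python3 - <<'E'
from h import *
a=cv2.imread('pics/top0.png');b=cv2.imread('pics/scene0.png')
cv2.imwrite('pics/c1.png',np.vstack([cv2.resize(a[155:265,125:285],None,fx=5,fy=5,interpolation=2)]))
cv2.imwrite('pics/c2.png',cv2.resize(b[60:190,310:420],None,fx=4.5,fy=4.5,interpolation=2))
# thick cylinder mask
for n,im,(x0,y0,x1,y1) in(('top',a,(372,185,403,228)),('scene',b,(255,255,302,300))):
    s=im[y0:y1,x0:x1].astype(int);m=((s.min(2)>70)&(s.max(2)-s.min(2)<30)).astype(np.uint8)
    k,l,st,ce=cv2.connectedComponentsWithStats(m);i=1+st[1:,4].argmax()
    p=np.argwhere(l==i)[:,::-1]+[x0,y0];mu,ev=cv2.PCACompute(p.astype(np.float64),None)
    e=np.vstack([mu,mu+ev[0]*10,mu-ev[0]*10]);P=plane(n,e,45);d=P[1]-P[2]
    print(n,len(p),mu,P[0],np.degrees(np.arctan2(d[1],d[0])))
E
```

```text
top 319 [[386.57366771 207.22884013]] [ 543.3835729  -403.31850809   45.        ] 168.30001729947764
scene 553 [[277.64737794 277.28390597]] [ 547.74261215 -409.98008919   45.        ] -14.1072917430766
```

View pics/c1.png

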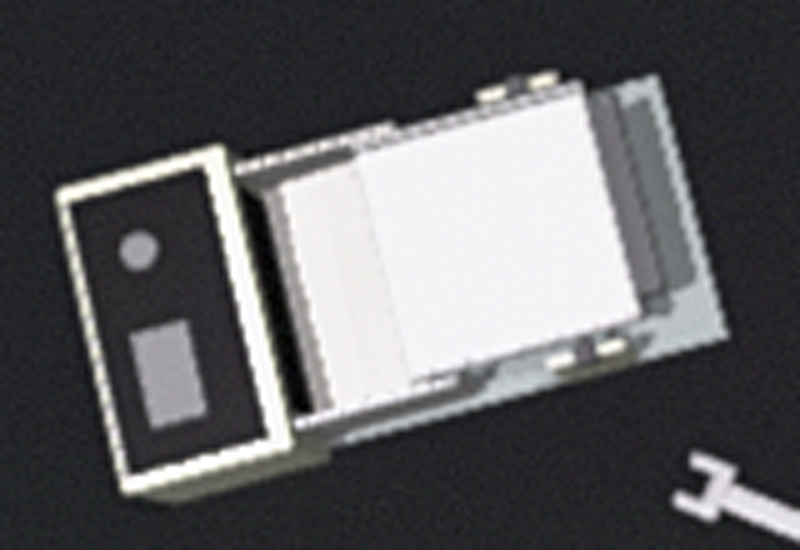

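View pics/c2.png

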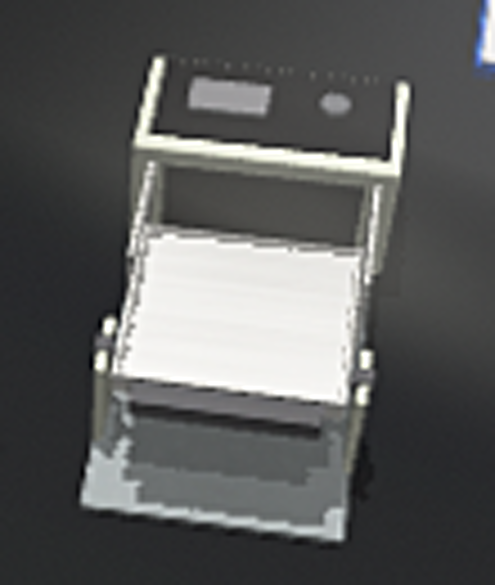

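Crop c1 shows the white tray floor with its open-end corners at about (358,148) and (408,378). The box top corners are (57,190), (222,147), (293,443) and (125,490), and the pivot posts are at (517,82) and (590,355). Crop c2 confirms the layout, with the open end of the tray towards the box. I'll locate the seat from several of these features.

Run:
```python
from h import *
def T(c,z): return plane('top',np.array(c)/5+[124.6,154.6],z)
def S(c,z): return plane('scene',np.array(c)/4.5+[309.6,59.6],z)
bt=T([(57,190),(222,147),(293,443),(125,490)],100)
bs=S([(158,58),(406,85),(398,182),(135,145)],100)
for n,b in(('top',bt),('scene',bs)): print(n,'box',b.mean(0).round(1),[np.linalg.norm(b[i]-b[(i+1)%4]).round() for i in range(4)],b.round(0).tolist())
oe=T([(358,148),(408,378)],80);os=S([(145,232),(363,252)],80)
be=T([(583,90),(638,318)],80)
print('openend',oe.round(1),oe.mean(0),os.round(1),os.mean(0),'back',be.round(1),be.mean(0))
pv=T([(517,82),(590,355)],90);ps=S([(106,325),(366,360)],90);print('pivot',pv.mean(0),ps.mean(0),pv.round(),ps.round())
b=(bt.mean(0)+0*bs.mean(0))
d=(oe-be).mean(0);print('dir', np.degrees(np.arctan2(d[1],d[0])))
d1=bt[1]-bt[2];d2=bt[0]-bt[1];d3=oe[0]-oe[1];d4=os[0]-os[1];d5=pv[0]-pv[1];d6=bt[3]-bt[2]
for d in(d1,d2,d6,d3,d4,d5,bs[2]-bs[3]):print(np.degrees(np.arctan2(d[1],d[0])).round(1))
# cylinder triangulation
P=[];
p1,r1=ray('top',[386.57,207.23]);p2,r2=ray('scene',[277.65,277.28])
A=np.c_[r1[0],-r2[0]];s=np.linalg.lstsq(A,p2-p1,rcond=None)[0];print('cyl',p1+s[0]*r1[0],p2+s[1]*r2[0])
```

```text
top box [482.9 313.9 100. ] [np.float64(107.0), np.float64(194.0), np.float64(107.0), np.float64(196.0)] [[561.0, 394.0, 100.0], [591.0, 292.0, 100.0], [406.0, 233.0, 100.0], [374.0, 336.0, 100.0]]
scene box [483.2 308.1 100. ] [np.float64(192.0), np.float64(113.0), np.float64(195.0), np.float64(106.0)] [[375.0, 332.0, 100.0], [559.0, 389.0, 100.0], [593.0, 281.0, 100.0], [405.0, 231.0, 100.0]]
openend [[596.7 210.2  80. ]
 [450.1 168.9  80. ]] [523.39289682 189.57712939  80.        ] [[443.6 169.4  80. ]
 [592.4 222.   80. ]] [517.97089998 195.69596737  80.        ] back [[638.2  68.   80. ]
 [491.9  25.8  80. ]] [565.0492162   46.94295109  80.        ]
pivot [553.28966874  81.17331306  90.        ] [550.17983996  88.29924585  90.        ] [[640. 109.  90.]
 [466.  53.  90.]] [[465.  63.  90.]
 [636. 114.  90.]]
dir 106.28044689268012
17.4
106.4
107.3
15.7
-160.6
17.7
14.9
cyl [ 545.30457714 -405.04754051   33.14393226] [ 544.04280842 -406.37926085   33.13460526]
```

```bash
cat >> h.py <<'E'
def go(xyz,yaw=None,n=None):
    o=get_obs();psi=np.degrees(o['tcp_rot'][2]);p=o['tool_pos'];d=np.array(xyz,float)-p
    dy=0 if yaw is None else yaw-psi;tw=-dy/5
    n=n or int(max(np.ceil(np.linalg.norm(d[:2])/25),np.ceil(abs(d[2])/25),np.ceil(abs(tw))))
    print('t',o['time'].__round__(2) if hasattr(o['time'],'__round__') else o['time'],'p',p.round(1),'yaw',psi.round(1),'w',round(float(o['grip_width']),1),'d',d.round(1),'dyaw',round(float(dy),1))
    D,Ps=[],[]
    for i in range(n):
        a=np.radians(psi-5*tw*i/n);w=d/n/25
        D.append([float(round(x,2)) for x in (w[0]*np.cos(a)+w[1]*np.sin(a),w[0]*np.sin(a)-w[1]*np.cos(a),-w[2])])
    for i in range(0,n,5):print(D[i:i+5],'tw',round(float(tw/n),3))
E
python3 -c "
from h import *
go((545,-405,226),-13,15)"
```

```text
t 0.1 p [ 184.3 -491.2  226.1] yaw 20.6 w 92.0 d [ 3.607e+02  8.620e+01 -1.000e-01] dyaw -33.6
[[0.98, 0.12, 0.0], [0.99, 0.08, 0.0], [0.99, 0.05, 0.0], [0.99, 0.01, 0.0], [0.99, -0.03, 0.0]] tw 0.447
[[0.99, -0.07, 0.0], [0.98, -0.11, 0.0], [0.98, -0.15, 0.0], [0.97, -0.19, 0.0], [0.96, -0.22, 0.0]] tw 0.447
[[0.95, -0.26, 0.0], [0.94, -0.3, 0.0], [0.93, -0.33, 0.0], [0.92, -0.37, 0.0], [0.9, -0.41, 0.0]] tw 0.447
```

>>> arm_command([
  [0.98,0.12,0],
  [0.99,0.08,0],
  [0.99,0.05,0],
  [0.99,0.01,0],
  [0.99,-0.03,0],
], gripper=[91,91,91,91,91], twist=[0.45,0.45,0.45,0.45,0.45])

```text
time: 0.72
tool_pos: [305.5, -462.5, 226.3]
tcp_rot: [-3.141, 0.0, 0.161]
contact_force: [-0.8, -0.6, -1.3]
grip_width: 91.0
finger_force: 0.0
```

>>> arm_command([
  [0.99,-0.07,0],
  [0.98,-0.11,0],
  [0.98,-0.15,0],
  [0.97,-0.19,0],
  [0.96,-0.22,0],
], gripper=[91,91,91,91,91], twist=[0.45,0.45,0.45,0.45,0.45])

```text
time: 1.35
tool_pos: [425.7, -433.7, 226.2]
tcp_rot: [-3.141, 0.001, -0.035]
contact_force: [-0.1, 0.8, 0.6]
grip_width: 91.2
finger_force: 0.0
```

>>> arm_command([
  [0.95,-0.26,0],
  [0.94,-0.3,0],
  [0.93,-0.33,0],
  [0.92,-0.37,0],
  [0.9,-0.4,0],
], gripper=[91,91,91,91,91], twist=[0.45,0.45,0.45,0.45,0.45])

```text
time: 1.98
tool_pos: [545.7, -405.5, 226.1]
tcp_rot: [-3.141, 0.001, -0.232]
contact_force: [-0.3, 0.0, -0.2]
grip_width: 91.1
finger_force: 0.0
```

Run:
```python
from h import *
o=get_obs();im=capture('wrist')[:,:,::-1];cv2.imwrite('pics/w1.png',im)
go((545,-405,100),-13,5)
```

```text
t 2.02 p [ 548.3 -404.2  225.7] yaw -13.2 w 90.8 d [  -3.3   -0.8 -125.7] dyaw 0.2
[[-0.02, 0.01, 1.01], [-0.02, 0.01, 1.01], [-0.02, 0.01, 1.01], [-0.02, 0.01, 1.01], [-0.02, 0.01, 1.01]] tw -0.01
```

View pics/w1.png

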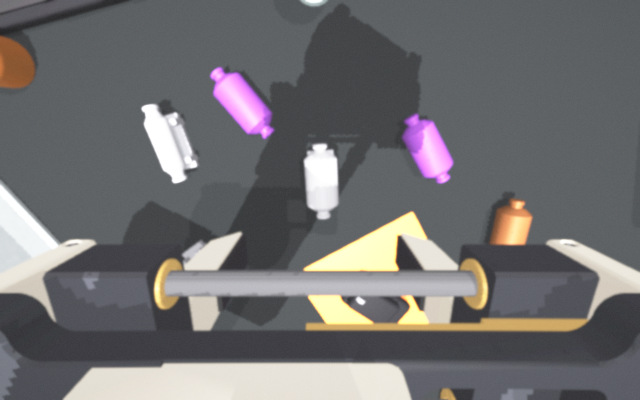

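The wrist view shows the thick cylinder upright in the frame, with neck ends at about (319,145) and (323,216). Body sides are x≈305 and 338.

Run:
```python
from h import *
P=plane('wrist',[(319,146),(323,216)],39);d=P[0]-P[1];print(P.round(1),P.mean(0),np.linalg.norm(d),np.degrees(np.arctan2(d[1],d[0])))
im=cv2.imread('pics/w1.png')[135:230,290:360].astype(int)
m=((im.min(2)>100)&(im.max(2)-im.min(2)<30)).astype(np.uint8);k,l,st,ce=cv2.connectedComponentsWithStats(m);i=1+st[1:,4].argmax();print(st[i],ce[i]+[290,135])
p=np.argwhere(l==i)[:,::-1]+[290,135]
rows=[(y,p[p[:,1]==y,0].min(),p[p[:,1]==y,0].max()) for y in range(144,220,5) if (p[:,1]==y).any()];print(rows)
go((545,-405,25),-13,10)
```

```text
[[ 590.7 -411.6   39. ]
 [ 502.8 -396.1   39. ]] [ 546.77246909 -403.82501379   39.        ] 89.2244975723573 -9.973509030174265
[  13    8   38   78 2263] [321.44277508 180.10251878]
[(144, np.int64(312), np.int64(327)), (149, np.int64(312), np.int64(333)), (154, np.int64(306), np.int64(334)), (159, np.int64(304), np.int64(337)), (164, np.int64(303), np.int64(338)), (169, np.int64(304), np.int64(338)), (174, np.int64(304), np.int64(338)), (179, np.int64(305), np.int64(338)), (184, np.int64(305), np.int64(338)), (189, np.int64(305), np.int64(338)), (194, np.int64(306), np.int64(338)), (199, np.int64(306), np.int64(340)), (204, np.int64(307), np.int64(339)), (209, np.int64(311), np.int64(333)), (214, np.int64(316), np.int64(330)), (219, np.int64(318), np.int64(328))]
t 2.02 p [ 548.3 -404.2  225.7] yaw -13.2 w 90.8 d [  -3.3   -0.8 -200.7] dyaw 0.2
[[-0.01, 0.01, 0.8], [-0.01, 0.01, 0.8], [-0.01, 0.01, 0.8], [-0.01, 0.01, 0.8], [-0.01, 0.01, 0.8]] tw -0.005
[[-0.01, 0.01, 0.8], [-0.01, 0.01, 0.8], [-0.01, 0.01, 0.8], [-0.01, 0.01, 0.8], [-0.01, 0.01, 0.8]] tw -0.005
```

>>> arm_command([
  [-0.06,0,0.9],
  [0,0,0.9],
  [0,0,0.9],
  [0,0,0.9],
  [0,0,0.9],
], gripper=[91,91,91,91,91], twist=[-0.3,0,0,0,0])

```text
time: 2.65
tool_pos: [543.1, -405.5, 113.0]
tcp_rot: [-3.141, 0.001, -0.204]
contact_force: [0.4, -1.0, 0.0]
grip_width: 90.9
finger_force: 0.0
```

>>> arm_command([
  [0,0,0.9],
  [0,0,0.9],
  [0,0,0.9],
  [0,0,0.8],
  [0,0,0],
], gripper=[91,91,91,91,91], twist=[0,0,0,0,0])

```text
time: 3.28
tool_pos: [542.5, -404.8, 24.6]
tcp_rot: [-3.14, 0.003, -0.204]
contact_force: [-0.4, -0.4, 0.3]
grip_width: 91.2
finger_force: 0.0
```

>>> arm_command([
  [0,0,0],
  [0,0,0],
  [0,0,0],
  [0,0,0],
  [0,0,0],
], gripper=[30,30,30,30,30], twist=[0,0,0,0,0])

```text
time: 3.9
tool_pos: [543.7, -405.7, 26.9]
tcp_rot: [3.141, -0.0, -0.204]
contact_force: [0.9, -0.3, -0.4]
grip_width: 45.9
finger_force: 0.0
```

>>> arm_command([
  [0,0,0],
  [0,0,0],
  [0,0,0],
  [0,0,-0.3],
  [0,0,-0.5],
], gripper=[30,30,30,30,30], twist=[0,0,0,0,0])

```text
time: 4.53
tool_pos: [543.2, -405.1, 46.5]
tcp_rot: [-3.141, 0.002, -0.204]
contact_force: [1.3, -0.4, -2.7]
grip_width: 39.4
finger_force: 29.9
```

>>> arm_command([
  [0,0,-1],
  [0,0,-1],
  [0,0,-1],
  [0,0,-1],
  [0,0,-1],
], gripper=[30,30,30,30,30], twist=[0,0,0,0,0])

```text
time: 5.15
tool_pos: [543.6, -405.5, 173.4]
tcp_rot: [3.141, -0.0, -0.204]
contact_force: [-1.2, 0.3, -3.7]
grip_width: 39.1
finger_force: 29.9
```

Run:
```python
from h import *
cv2.imwrite('pics/w2.png',cv2.resize(capture('wrist')[80:330,160:480,::-1],None,fx=2,fy=2))
go((536,140,165),16.5,25)
```

```text
t 5.2 p [ 544.8 -406.5  177.5] yaw -11.7 w 39.3 d [ -8.8 546.5 -12.5] dyaw 28.2
[[-0.19, -0.85, 0.02], [-0.17, -0.86, 0.02], [-0.16, -0.86, 0.02], [-0.14, -0.86, 0.02], [-0.12, -0.87, 0.02]] tw -0.225
[[-0.11, -0.87, 0.02], [-0.09, -0.87, 0.02], [-0.07, -0.87, 0.02], [-0.05, -0.87, 0.02], [-0.04, -0.87, 0.02]] tw -0.225
[[-0.02, -0.87, 0.02], [-0.0, -0.87, 0.02], [0.01, -0.87, 0.02], [0.03, -0.87, 0.02], [0.05, -0.87, 0.02]] tw -0.225
[[0.07, -0.87, 0.02], [0.08, -0.87, 0.02], [0.1, -0.87, 0.02], [0.12, -0.87, 0.02], [0.13, -0.86, 0.02]] tw -0.225
[[0.15, -0.86, 0.02], [0.17, -0.86, 0.02], [0.18, -0.85, 0.02], [0.2, -0.85, 0.02], [0.22, -0.85, 0.02]] tw -0.225
```

View pics/w2.png

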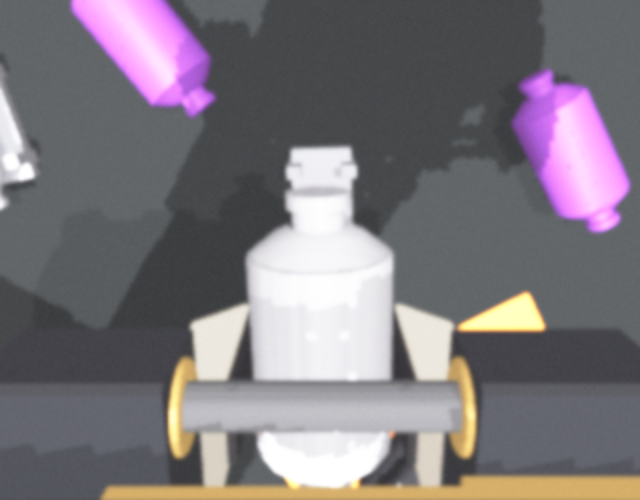

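The cylinder is held, centred between the fingers and aligned with them; its front neck is at (320,210) in the crop and the empty saddle is behind it. Now the carry.

>>> arm_command([
  [-0.19,-0.85,0],
  [-0.17,-0.86,0],
  [-0.16,-0.86,0],
  [-0.14,-0.86,0],
  [-0.12,-0.87,0],
], gripper=[30,30,30,30,30], twist=[-0.225,-0.225,-0.225,-0.225,-0.225])

```text
time: 5.82
tool_pos: [541.9, -295.4, 171.8]
tcp_rot: [3.142, -0.0, -0.105]
contact_force: [0.5, 0.7, -3.2]
grip_width: 39.1
finger_force: 29.9
```

>>> arm_command([
  [-0.11,-0.87,0],
  [-0.09,-0.87,0],
  [-0.07,-0.87,0],
  [-0.05,-0.87,0],
  [-0.04,-0.87,0],
], gripper=[30,30,30,30,30], twist=[-0.225,-0.225,-0.225,-0.225,-0.225])

```text
time: 6.45
tool_pos: [540.3, -185.7, 171.7]
tcp_rot: [3.141, -0.0, -0.006]
contact_force: [-0.5, 1.1, -4.0]
grip_width: 39.4
finger_force: 29.9
```

>>> arm_command([
  [-0.02,-0.87,0],
  [0,-0.87,0],
  [0.01,-0.87,0],
  [0.03,-0.87,0],
  [0.05,-0.87,0],
], gripper=[30,30,30,30,30], twist=[-0.225,-0.225,-0.225,-0.225,-0.225])

```text
time: 7.08
tool_pos: [538.6, -76.9, 171.7]
tcp_rot: [3.141, -0.0, 0.092]
contact_force: [-0.1, 0.3, -2.3]
grip_width: 39.2
finger_force: 29.9
```

>>> arm_command([
  [0.07,-0.87,0],
  [0.08,-0.87,0],
  [0.1,-0.87,0],
  [0.12,-0.87,0],
  [0.13,-0.86,0],
], gripper=[30,30,30,30,30], twist=[-0.225,-0.225,-0.225,-0.225,-0.225])

```text
time: 7.7
tool_pos: [536.8, 32.3, 171.7]
tcp_rot: [3.141, -0.0, 0.19]
contact_force: [0.0, -0.5, -2.5]
grip_width: 39.2
finger_force: 29.9
```

Run:
```python
from h import *
cv2.imwrite('pics/w3.png',capture('wrist')[:,:,::-1])
go((536,140,165),16.5,5)
```

```text
t 7.75 p [536.5  34.8 171.7] yaw 11.0 w 39.3 d [ -0.5 105.2  -6.7] dyaw 5.5
[[0.16, -0.83, 0.05], [0.17, -0.82, 0.05], [0.19, -0.82, 0.05], [0.2, -0.82, 0.05], [0.22, -0.81, 0.05]] tw -0.22
```

View pics/w3.png

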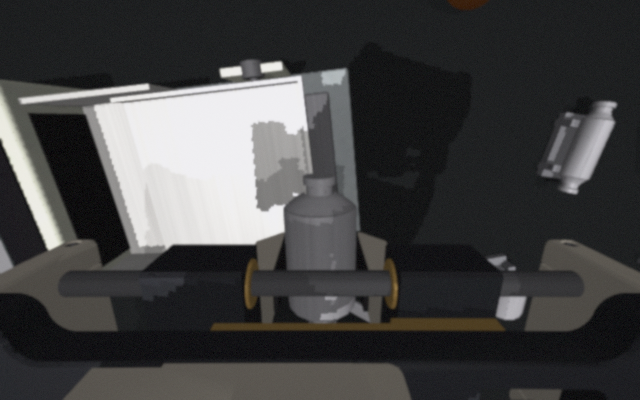

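The wrist view shows the tray's back edge running from (303,78) to (312,178), a pivot post at (251,70), and the cylinder held upright in the frame. I'll cross-check the seat against this.

Run:
```python
from h import *
print(plane('wrist',[(251,68)],95),plane('wrist',[(303,78),(313,178)],90),plane('wrist',[(113,100),(300,77)],94))
e=plane('wrist',[(113,100),(300,77)],94);d=e[0]-e[1];print(np.degrees(np.arctan2(d[1],d[0])))
```

```text
[[636.26059022 108.63853181  95.        ]] [[637.51805584  69.15717189  90.        ]
 [560.79805086  46.84214803  90.        ]] [[592.57143061 211.85661884  94.        ]
 [637.34249149  71.21476051  94.        ]]
107.65803261311265
```

>>> arm_command([
  [0.08,-0.84,0],
  [0.09,-0.83,0],
  [0.11,-0.83,0],
  [0.12,-0.83,0],
  [0.14,-0.82,0],
], gripper=[30,30,30,30,30], twist=[-0.24,-0.24,-0.24,-0.24,-0.24])

```text
time: 8.38
tool_pos: [526.1, 136.1, 171.7]
tcp_rot: [3.141, -0.0, 0.294]
contact_force: [1.0, -0.9, -3.2]
grip_width: 39.7
finger_force: 29.9
```

>>> arm_command([
  [0,0,0.5],
  [0,0,0.7],
  [0,0,0.7],
  [0,0,0.5],
  [0,0,0],
], gripper=[30,30,30,30,30], twist=[0,0,0,0,0])

```text
time: 9.0
tool_pos: [525.7, 134.5, 110.5]
tcp_rot: [-3.141, 0.003, 0.293]
contact_force: [0.4, -0.9, -2.8]
grip_width: 39.3
finger_force: 29.9
```

Run:
```python
from h import *
cv2.imwrite('pics/s4.png',cv2.resize(capture('scene')[40:200,280:440,::-1],None,fx=3.7,fy=3.7,interpolation=2))
go((533,139,88),17,3)
```

```text
t 9.05 p [526.3 134.7 111.4] yaw 16.8 w 39.3 d [  6.7   4.3 -23.4] dyaw 0.2
[[0.1, -0.03, 0.31], [0.1, -0.03, 0.31], [0.1, -0.03, 0.31]] tw -0.014
```

View pics/s4.png

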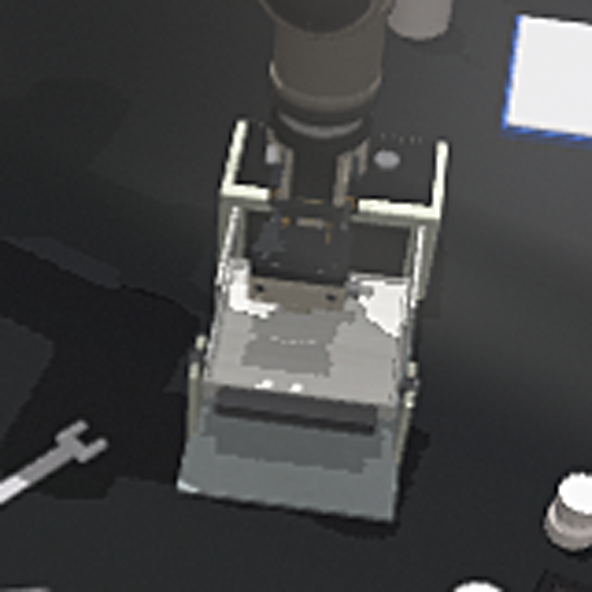

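The scene view shows the gripper over the outer half of the tray at about (300,270) in the crop, with the tray still level. Next is the final lowering.

>>> arm_command([
  [0.1,-0.03,0.3],
  [0.1,-0.03,0.3],
  [0.1,-0.03,0.2],
  [0,0,0.1],
  [0,0,0],
], gripper=[30,30,30,30,30], twist=[0,0,0,0,0])

```text
time: 9.68
tool_pos: [532.8, 139.3, 89.0]
tcp_rot: [3.142, 0.0, 0.293]
contact_force: [0.0, -0.3, -3.8]
grip_width: 39.7
finger_force: 29.9
```

>>> arm_command([
  [0,0,0.08],
  [0,0,0],
  [0,0,-0.6],
  [0,0,-1],
  [0,0,-1],
], gripper=[30,91,91,91,91], twist=[0,0,0,0,0])

```text
time: 10.3
tool_pos: [533.4, 139.3, 154.4]
tcp_rot: [3.141, -0.002, 0.293]
contact_force: [0.3, 0.1, -0.9]
grip_width: 75.0
finger_force: 0.0
```

>>> arm_command([
  [0,0.4,-1],
  [0,0.8,-0.6],
  [0,1,0],
  [0,1,0],
  [0,1,0],
], gripper=[91,91,91,91,91], twist=[0,0,0,0,0])

```text
time: 10.92
tool_pos: [563.7, 37.0, 192.7]
tcp_rot: [3.141, -0.0, 0.293]
contact_force: [0.3, 0.1, -0.9]
grip_width: 90.8
finger_force: 0.0
```

>>> arm_command([
  [0,1,0],
  [0,1,0],
  [0,1,0],
  [0,1,0],
  [0,1,0],
], gripper=[91,91,91,91,91], twist=[0,0,0,0,0])

```text
time: 11.55
tool_pos: [599.8, -82.6, 192.4]
tcp_rot: [3.141, -0.0, 0.293]
contact_force: [0.4, -0.8, 0.8]
grip_width: 91.0
finger_force: 0.0
```

>>> arm_command([
  [0,0,0],
  [0,0,0],
  [0,0,0],
  [0,0,0],
  [0,0,0],
], gripper=[91,91,91,91,91], twist=[0,0,0,0,0])

```text
time: 12.18
tool_pos: [599.5, -80.4, 192.3]
tcp_rot: [3.141, -0.0, 0.294]
contact_force: [0.1, -1.0, 0.8]
grip_width: 91.1
finger_force: 0.0
```

Run:
```python
from h import *
a=capture('top')[155:265,125:285,::-1];b=capture('scene')[50:190,300:430,::-1]
cv2.imwrite('pics/e5.png',np.hstack([cv2.resize(a,(436,300)),cv2.resize(b,(279,300))]))
print(get_obs()['time'])
```

```text
12.275
```

View pics/e5.png

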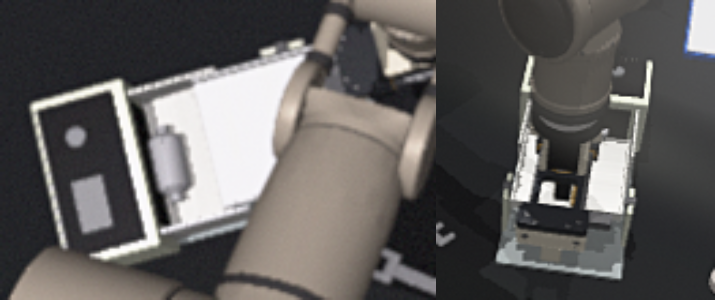

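The cylinder lies against the box at about (170,162) in the crop. The tray's open edge is back at its level position, (195,81). I'll do a quick check on position and stillness, then hand in.

>>> arm_command([
  [0,0,0],
  [0,0,0],
  [0,0,0],
  [0,0,0],
  [0,0,0],
], gripper=[91,91,91,91,91], twist=[0,0,0,0,0])

```text
time: 12.9
tool_pos: [599.5, -80.9, 192.2]
tcp_rot: [3.142, 0.0, 0.293]
contact_force: [0.0, -1.0, 0.3]
grip_width: 90.9
finger_force: 0.0
```

Run:
```python
from h import *
print(plane('top',[(170/2.725+125,162/2.725+155)],55))
a=capture('top')[155:265,125:285].astype(int)
for _ in range(6): b=capture('top')[155:265,125:285].astype(int)
d=np.abs(a-b)[:,:75];print('moved px',(d.max(2)>40).sum())
if np.linalg.norm(plane('top',[(170/2.725+125,162/2.725+155)],55)[0,:2]-[503,242])<30 and (d.max(2)>40).sum()<5: print(close_job())
```

```text
[[501.89473202 238.43164406  55.        ]]
moved px 0
the job is handed in; nothing more can be done
None
```

I laid the thick cylinder on the tray and it rolled down to rest against the intake box, about 4 mm from the expected resting point by camera. The tray is back level, the arm is clear, and I handed the job in at about 13 s; no verdict was returned, and I didn't directly check the released cylinder riding on the tipped tray.

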